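# Fetch the check weight from behind the reagent bottles

## Robot

A 7-joint arm with a two-finger parallel gripper is mounted at the origin on the work surface. World frame = base frame: x ahead of the robot, y to its left, z up, the work surface at z = 0. Lengths are in m, angles in rad, forces in N, time in s.
With the tool pointing down it reaches from about 0.425 to 0.875 m from the base axis. Payload 8.4 kg.
Tool frame: the origin (TCP) lies midway between the tips of the shut fingers; the grasp point (between the pads) lies robot.hold_point_z behind it (robot.hold_point_z is the distance from the TCP to the grasp point, in m); z points along the fingers, y is the line along which they close (so a half turn about z gives the same grasp; the last joint's range is limited). The gripper opens to 87 mm and grips with 3 to 60 N. Pads are 19 mm wide; open, the fingers measure 117 mm over their backs; the gripper's body (75 mm by 190 mm) begins 51 mm behind the grasp point.
Start: joints at [1.205, 0.333, 0.04, 1.465, -0.013, 1.343, -0.059], TCP at [0.171, -0.627, 0.223] pointing down, gripper open.
Joint ranges: [-2.58, 2.58], [-0.38, 2.09], [-1.3, 1.39], [0.25, 2.4], [-1.5, 4.64], [0.08, 2.09], [-2.65, 2.65]. Speed limits (rad/s): [2.22, 2.22, 2.79, 2.79, 3.14, 3.14, 3.14].

## Interface

Orientations are given as a rotation vector (axis times angle).
In Python, from station import robot gives the robot as it stands.
- The arm moves only by the tool jog_arm, never from a script. Its argument "series" is a list of rows, each a list of 7 numbers: the shift along the tool's x, y, z in mm, then the turn, a rotation vector about the tool's x, y, z in rad, then the finger opening in mm, from 0 to 87. In form: [[x, y, z, ax, ay, az, gripper], ...]. A call has 1 to 20 rows; each row is the pose to reach, as a shift and turn from the pose commanded when the call began, along the tool's axes at that moment; what a row does not reach only later rows make up. A row lasts 1/10 s, in which the tool goes at most 50 mm and 8.59 degrees, less where a joint would pass 70% of its speed; a pose out of reach is approached as far as the arm can. A call with a gripper value outside its range is refused whole. The fingers move at their own pace and stop on an object; the grip force is fixed at half the most. Time passes only in rows, so rows that repeat a pose let the fingers close. It gives the time, the measured TCP pose, the force, the opening and the grip force at its end, in the units of the state.
- robot.get_obs(): the state, without advancing time (a new reading comes with each control period).
- robot.read_camera(name): name is "scene" or "side" or "wrist"; returns the picture (480x640x3 uint8, red, green, blue); there is no depth.
- robot.calibration(name): a dict with "fx", "fy", "cx", "cy" (pixels), "origin" and "orientation" of the camera in the world. Camera axes: x right, y up, looking along -z (the intrinsics and any distortion apply to the point x, -y, -z); pixel columns grow to the right and rows downward; lengths in m; the calibration is good to about 2 mm. A picture is of the moment at which its call begins: read the wrist's pose just before it. calibration takes no time and is no camera call; for the wrist camera it gives the pose at the moment of the call.
- robot.sign_off(): hands the job in; it is judged then, once.
Trained networks look in the newest picture that a camera, given by its name, has taken for a name from the list of things; names that differ only in an ending like _2 or _b are one class to them, and where a whole thing is asked for, a point or a joint stands for the part that bears it (a point fixed in the world has none). Each returns a list of dicts, best first, with "confidence" (0 to 1); they miss things now and then, are a little off and sometimes report something else, mostly with a low value. They report only what shows in the picture. A call takes as long as a camera call.
- robot.search_frame(camera, label): "at" ([column, row] in pixels, amid what is visible of it).
The state is a dict: "time": time; "joints": joint angles; "qvel": joint speeds; "joint_efforts": joint torques, N m; "tcp_pos": TCP position; "ee_rot": TCP orientation; "ft_force": force on the tool from outside, world axes, zero at the start; "moment": the same for the moment, N m; "grip_width": finger opening in m; "finger_force": force on a finger pad.
Only numpy, scipy, OpenCV 4.12 (cv2) and the standard library are available. Lean on these libraries where they do the work, as an engineer would, in place of code of your own. Each camera call takes 0.05 s, during which the arm holds its last target. There are 200 camera calls.

## Task

To check the balance, first clear the three amber bottles from the front row of the shelf board, standing them in the steel tray; then, with all three in the tray, take the larger steel weight from the back row and set it down gently (never dropping it) upright in the middle of the balance's round pan. After that put each bottle back upright on the very spot where it stood at the start, and leave the small weight and the beaker where they are.

Things in the scene. Friction and masses are not known exactly. Their poses are not given: they have to be found in the camera images.
- narrow_center (a point): Narrow round bottle: body 40 mm across with straight sides up to 70 mm above its foot, then a shoulder and a cap 26 mm across; 96 mm tall in all. Amber glass, white screw cap, white label, about 120 g. The point is on its axis half-way up, z up along the axis. Best gripped by its sides a little above that point. Stands in the front row of the shelf board.
- wide_center (a point): Wide round jar-like bottle: body 60 mm across with straight sides up to 64 mm above its foot, then a cap 54 mm across; 84 mm tall in all. Amber glass, white screw cap, white label, about 220 g. The point is on its axis half-way up, z up along the axis. Best gripped by its sides a little above that point. Stands in the front row of the shelf board.
- square_center (a point): Square bottle: body 50 x 50 mm with straight sides up to 66 mm above its foot, then a shoulder and a round cap 30 mm across; 90 mm tall in all. Amber glass, white screw cap, white label, about 180 g. The point is on its axis half-way up, z up along the axis, x and y square to its flat sides. Best gripped by its sides a little above that point. Stands in the front row of the shelf board.
- weight_center (a point): The larger steel weight, 500 g: a plain cylinder 38 mm across up to 45 mm above its foot, then a neck and a knob 22 mm across; 65 mm tall in all. Grip it by the cylinder. The point is on its axis half-way up (32.5 mm above its foot), z up. Stands in the back row of the shelf board, close behind the bottles (70 mm from row to row).
- small_weight_center (a point): The small steel weight of the same shape, to be left alone: 23 mm across, 39 mm tall. The point is on its axis half-way up. Stands in the back row.
- beaker_center (a point): Small glass beaker without handle, to be left alone: 44 mm across, 60 mm tall. The point is on its axis half-way up. Stands in the back row.
- rack: Fixed shelf board of pale wood, 160 mm (its x) by 310 mm (its y), with a low metal edge 22 mm high and 6 mm thick. The origin is at its centre on the table; its top, on which things stand, is 15 mm higher. The front row runs along its y near x = -35 mm, the back row near x = +35 mm; in each row three things stand about 95 mm apart (near y = -95, 0 and +95 mm), any of the row's things at any of its places.
- tray_floor (a point): Fixed shallow steel tray beside the board, 280 mm (its x) by 140 mm (its y) outside, walls 4 mm thick and 14 mm high. The point is the centre of its inner floor, 5 mm above the table. The three bottles find room in it in a line along x, 85 mm apart. It lies on one side of the board and the balance on the other, either way round.
- pan (a point): Round steel weighing pan, 124 mm across, of the fixed white balance. The point is at the centre of the pan's upper face, 80 mm above the table, z up. The pan does not move. The balance's housing is 180 mm wide (its y) and lower than the pan; it reaches 100 mm behind the pan's centre (its +x) and 233 mm in front.

How it is judged:
By the outcome, as a careful person would: the job done as asked, in the order asked, and still so for the second after the job is handed in, with the robot touching nothing.
It also fails if it takes over 141 s, if anything falls off the work surface, if the arm or the gripper's body presses on something with over 40 N, if the wrist force passes 120 N, or if a joint passes its speed limit or range.

## Working session

There is one attempt and no reset: what is moved stays moved. The work goes in short steps, Python scripts to look and compute and a tool call to move; the robot and the scene stay as the last step left them, time stands still between calls to the robot, and variables do not carry over. Pictures are saved under pics/ and viewed, at most 14 in all, crops included, and the job is handed in when it is done.

Besides the shell and the picture viewer there is one more tool, called after ">>>" as name(argument=value, ...) on one line, values as JSON. jog_arm: Moves the arm, as the interface text tells. Its arguments: {"type":"object","properties":{"series":{"type":"array"}},"required":["series"]}

```bash
ls; mkdir -p pics; python3 - <<'E'
from station import robot
import cv2,numpy as np
o=robot.get_obs();print(o['time'],o['tcp_pos'],o['ee_rot'],o['grip_width'],robot.hold_point_z)
for c in ['scene','side']:
    im=robot.read_camera(c);cv2.imwrite(f'pics/{c}0.png',im[:,:,::-1])
    k=robot.calibration(c);print(c,k)
    for l in ['narrow_center','wide_center','square_center','weight_center','small_weight_center','beaker_center','rack','tray_floor','pan']:
        print(l,[(np.round(d['at']),round(d['confidence'],2)) for d in robot.search_frame(c,l)[:2]])
print(robot.calibration('wrist'))
E
```

```text
pics
0.0 [ 0.17121426 -0.62656679  0.22167276] [-3.11215047e+00 -4.17605167e-01  4.85763752e-04] 0.08692304774832008 0.0187
scene {'fx': 457.5251593678315, 'fy': 457.5251593678315, 'cx': 317.2796833644455, 'cy': 240.6150058804296, 'origin': array([1.06356134, 0.07812784, 0.79680283]), 'orientation': array([0.45222657, 0.53454007, 1.68881641])}
narrow_center [(array([353., 238.]), 0.81)]
wide_center [(array([267., 211.]), 0.78)]
square_center [(array([312., 226.]), 0.66), (array([509., 234.]), 0.56)]
weight_center [(array([341., 276.]), 0.87)]
small_weight_center [(array([302., 257.]), 0.67)]
beaker_center [(array([254., 239.]), 0.95)]
rack [(array([312., 260.]), 0.87)]
tray_floor [(array([164., 214.]), 0.57)]
pan [(array([508., 233.]), 0.76)]
side {'fx': 552.5933082204348, 'fy': 552.5933082204348, 'cx': 313.7868896652523, 'cy': 239.5088847155779, 'origin': array([ 0.49283286, -0.77091301,  0.68548438]), 'orientation': array([ 0.90482068, -0.05971433, -0.08609454])}
narrow_center [(array([280., 226.]), 0.67), (array([316., 276.]), 0.53)]
wide_center [(array([264., 302.]), 0.61)]
square_center [(array([278., 257.]), 0.82)]
weight_center [(array([320., 240.]), 0.76)]
small_weight_center [(array([316., 275.]), 0.71)]
beaker_center [(array([311., 302.]), 0.86)]
rack []
tray_floor [(array([274., 440.]), 0.7)]
pan [(array([224., 163.]), 0.61)]
{'fx': 390.83882629810023, 'fy': 390.83882629810023, 'cx': 318.5753958497324, 'cy': 232.61459002750064, 'origin': array([ 0.23612531, -0.61026964,  0.38382294]), 'orientation': array([-0.21447735,  0.16360755, -1.29737797])}
```

View pics/scene0.png

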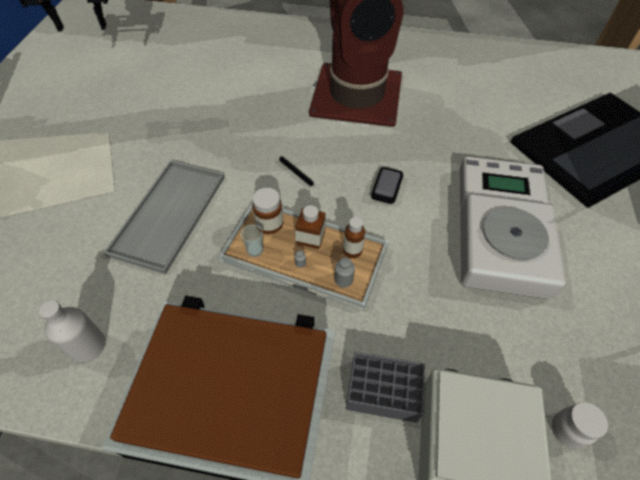

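View pics/side0.png

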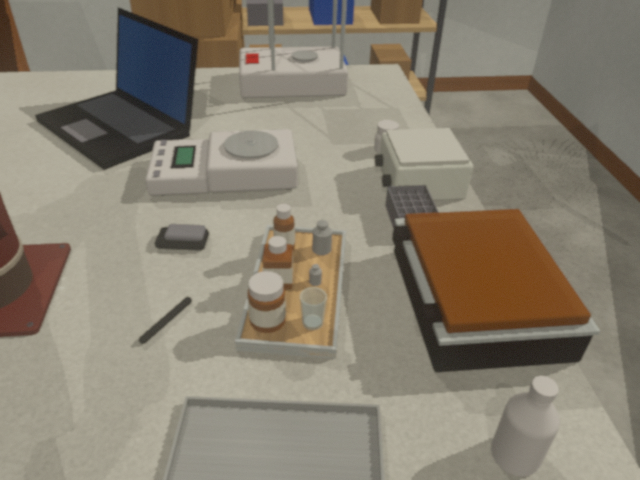

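```bash
cat > h.py <<'E'
import numpy as np
from scipy.spatial.transform import Rotation as R
from station import robot
def ray(c,px,k=None):
    k=k or robot.calibration(c)
    d=np.array([(px[0]-k['cx'])/k['fx'],-(px[1]-k['cy'])/k['fy'],-1])
    return k['origin'],R.from_rotvec(k['orientation']).apply(d)
def atz(c,px,z,k=None):
    o,d=ray(c,px,k); return o+d*(z-o[2])/d[2]
def proj(c,P,k=None):
    k=k or robot.calibration(c)
    q=R.from_rotvec(k['orientation']).inv().apply(np.atleast_2d(P)-k['origin'])
    return np.c_[k['cx']+k['fx']*q[:,0]/-q[:,2],k['cy']+k['fy']*q[:,1]/q[:,2]]
E
python3 - <<'E'
from h import *
S={'narrow':(353,238,.063),'wide':(267,211,.057),'square':(312,226,.06),'weight':(341,276,.0475),'small':(302,257,.0345),'beaker':(254,239,.045),'tray':(164,214,.005),'pan':(508,233,.08)}
T={'narrow':(280,226),'wide':(264,302),'square':(278,257),'weight':(320,240),'small':(316,275),'beaker':(311,302),'tray':(274,440),'pan':(224,163)}
for k,v in S.items(): print(k,atz('scene',v[:2],v[2]).round(4),atz('side',T[k],v[2]).round(4))
E
```

```text
narrow [0.5325 0.0568 0.063 ] [0.5225 0.0652 0.063 ]
wide [ 0.492  -0.1283  0.057 ] [ 0.4865 -0.1291  0.057 ]
square [ 0.5157 -0.0288  0.06  ] [ 0.5144 -0.0218  0.06  ]
weight [0.6137 0.0457 0.0475] [0.5955 0.0363 0.0475]
small [ 0.5764 -0.0378  0.0345] [ 0.5796 -0.0462  0.0345]
beaker [ 0.558 -0.14   0.045] [ 0.5632 -0.1234  0.045 ]
tray [ 0.5012 -0.3643  0.005 ] [ 0.4917 -0.3441  0.005 ]
pan [0.4784 0.3526 0.08  ] [0.4137 0.2782 0.08  ]
```

Picture contents: board in the middle with narrow bottle (354,238), square (311,226) and wide (267,210) in front, and weight (344,273), small weight and beaker behind. The tray is at about (168,215) in scene, and the pan at (516,232). The side detection of the pan was on the housing. Next I go above the board with the wrist camera.

```bash
python3 - <<'E'
from h import *
o=robot.get_obs();r=R.from_rotvec(o['ee_rot']);print(r.as_matrix().round(3))
k=robot.calibration('wrist');print('cam off tool',r.inv().apply(k['origin']-o['tcp_pos']),(r.inv()*R.from_rotvec(k['orientation'])).as_matrix().round(3))
print('pan',atz('scene',(516,232),.08),atz('side',(250,145),.08))
# tray corners scene / side
for p in [(173,162),(224,173),(163,270),(109,250)]: print(atz('scene',p,.014))
for p in [(241,214),(385,243),(366,301),(223,252)]: print('rack',atz('scene',p,.022))
E
```

```text
[[ 0.965  0.264  0.   ]
 [ 0.264 -0.965 -0.   ]
 [-0.     0.    -1.   ]]
cam off tool [ 0.06689694  0.00093057 -0.16124806] [[-0.001  0.969  0.248]
 [ 1.     0.001  0.   ]
 [-0.     0.248 -0.969]]
pan [0.47312228 0.36809604 0.08      ] [0.4699792  0.35457194 0.08      ]
[ 0.35342172 -0.39650391  0.014     ]
[ 0.36593056 -0.26656825  0.014     ]
[ 0.64403265 -0.30850147  0.014     ]
[ 0.61818711 -0.43572808  0.014     ]
rack [ 0.48324315 -0.19129343  0.022     ]
rack [0.50352702 0.12241654 0.022     ]
rack [0.64444884 0.09949243 0.022     ]
rack [ 0.58553086 -0.20036361  0.022     ]
```

>>> jog_arm(series=[[520,-474,-80,0,0,0.467,87],[520,-474,-80,0,0,0.467,87],[520,-474,-80,0,0,0.467,87],[520,-474,-80,0,0,0.467,87],[520,-474,-80,0,0,0.467,87],[520,-474,-80,0,0,0.467,87],[520,-474,-80,0,0,0.467,87],[520,-474,-80,0,0,0.467,87],[520,-474,-80,0,0,0.467,87],[520,-474,-80,0,0,0.467,87],[520,-474,-80,0,0,0.467,87],[520,-474,-80,0,0,0.467,87],[520,-474,-80,0,0,0.467,87],[520,-474,-80,0,0,0.467,87],[520,-474,-80,0,0,0.467,87],[520,-474,-80,0,0,0.467,87],[520,-474,-80,0,0,0.467,87],[520,-474,-80,0,0,0.467,87],[520,-474,-80,0,0,0.467,87],[520,-474,-80,0,0,0.467,87]])

```text
time: 3.0
tcp_pos: [0.5477, -0.0338, 0.3027]
ee_rot: [3.125, -0.317, 0.0]
ft_force: [0.6, 0.9, -0.7]
grip_width: 0.087
finger_force: 0.0
```

```bash
python3 - <<'E'
from h import *
import cv2
o=robot.get_obs();print(o['time'],o['tcp_pos'],R.from_rotvec(o['ee_rot']).as_matrix().round(3))
k=robot.calibration('wrist');im=robot.read_camera('wrist');cv2.imwrite('pics/w1.png',im[:,:,::-1])
Z={'narrow':.063,'wide':.057,'square':.06,'weight':.0475,'small_weight':.0345,'beaker':.045}
for l,z in Z.items():
    for d in robot.search_frame('wrist',l+'_center')[:2]: print(l,np.round(d['at']),round(d['confidence'],2),atz('wrist',d['at'],z,k).round(4))
E
```

```text
3.0 [ 0.54769043 -0.03375037  0.30266913] [[ 0.98  -0.201  0.   ]
 [-0.201 -0.98  -0.   ]
 [ 0.     0.    -1.   ]]
narrow [239. 233.] 0.93 [0.5292 0.0548 0.063 ]
wide [415. 236.] 0.85 [ 0.4872 -0.1283  0.057 ]
square [325. 232.] 0.88 [ 0.5118 -0.0351  0.06  ]
weight [234. 163.] 0.8 [0.6013 0.0449 0.0475]
small_weight [321. 167.] 0.55 [ 0.577  -0.0435  0.0345]
beaker [421. 163.] 0.75 [ 0.5612 -0.1487  0.045 ]
```

View pics/w1.png

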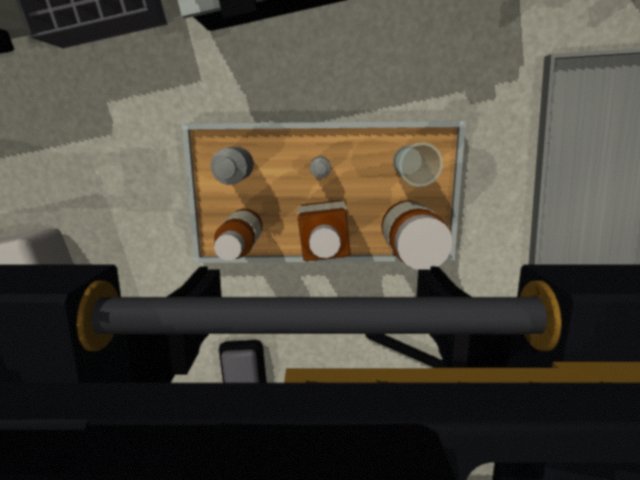

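The wrist view has the narrow cap at about (229,244), square cap (324,241), wide cap (424,241) and weight (232,165). The board is aligned with the image. I'll enlarge it for exact cap centres.

```bash
python3 - <<'E'
import cv2
im=cv2.imread('pics/w1.png')[120:275,180:476]
cv2.imwrite('pics/w1c.png',cv2.resize(im,None,fx=2.7,fy=2.7,interpolation=cv2.INTER_CUBIC))
E
```

```text
(no output)
```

View pics/w1c.png

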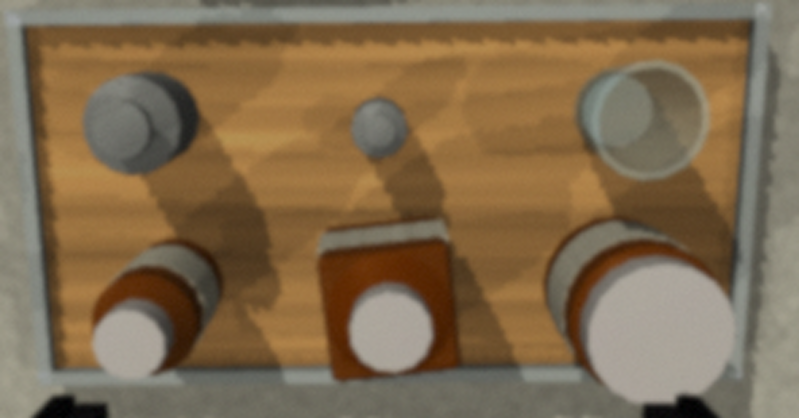

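```bash
python3 - <<'E'
from h import *
g=lambda u,v,z: atz('wrist',(180+u/2.7,120+v/2.7),z)
N=g(131,339,.111);W=g(659,330,.099);S=g(391,328,.105)
print('N',N,'W',W,'S',S,'weight knob',g(122,130,.08),'cyl',g(133,124,.06),'beak',g(650,120,.075))
c=[g(*p,.081) for p in [(320,253),(443,239),(460,367),(333,380)]]
print('sqcenter',np.mean(c,0)); 
for a,b in [(0,1),(3,2),(0,3),(1,2)]:
    d=c[b]-c[a]; print(np.linalg.norm(d),np.degrees(np.arctan2(d[1],d[0])))
rk=[g(*p,.022) for p in [(15,20),(763,10),(742,372),(45,378)]]
for a,b in [(0,1),(3,2),(0,3),(1,2)]:
    d=rk[b]-rk[a]; print('rack',np.linalg.norm(d),np.degrees(np.arctan2(d[1],d[0])))
print(np.mean(rk,0)); th=np.arctan2(*( -(N-W)[:1]),(N-W)[1]) ; print('row yaw',np.degrees(th))
E
```

```text
N [0.52970567 0.0562459  0.111     ] W [ 0.49227925 -0.12693685  0.099     ] S [ 0.51388049 -0.03299626  0.105     ] weight knob [0.59889738 0.04848328 0.08      ] cyl [0.5994677  0.04881563 0.06      ] beak [ 0.56384302 -0.1395895   0.075     ]
sqcenter [ 0.51393625 -0.03262152  0.081     ]
0.04572277147870665 -94.89477651865093
0.048635210618406116 -95.3655946493563
0.049606723778626204 173.50073923550414
0.0500100811245465 176.84901284978247
rack 0.3021163301227179 -100.76877449130112
rack 0.3065722875180065 -100.98607670735412
rack 0.1521856907343312 168.6192349914331
rack 0.15336580510916092 170.2878885595191
[ 0.54461034 -0.04041384  0.022     ]
row yaw -11.547284602803693
```

>>> jog_arm(series=[[-36,-85,0,0,0,0,70],[-36,-85,0,0,0,0,70],[-36,-85,50,0,0,0,70],[-36,-85,100,0,0,0,70],[-36,-85,150,0,0,0,70],[-36,-85,180,0,0,0,70],[-36,-85,200,0,0,0,70],[-36,-85,220,0,0,0,70],[-36,-85,240,0,0,0,70],[-36,-85,251,0,0,0,70],[-36,-85,251,0,0,0,70],[-36,-85,251,0,0,0,70]])

```text
time: 4.55
tcp_pos: [0.53, 0.058, 0.0522]
ee_rot: [-3.126, 0.314, -0.001]
ft_force: [-0.9, 0.2, 0.4]
grip_width: 0.07
finger_force: 0.0
```

```bash
cat >> h.py <<'E'
def to(x,y,z,yaw=None):
    o=robot.get_obs();r=R.from_rotvec(o['ee_rot']);m=r.as_matrix()
    t=0 if yaw is None else np.arctan2(m[1,0],m[0,0])-yaw
    print(round(o['time'],1),o['tcp_pos'].round(4),'yaw',np.arctan2(m[1,0],m[0,0]).round(4),'jog',(r.inv().apply(np.array([x,y,z])-o['tcp_pos'])*1000).round(1),'az',round(t,4),'f',o['ft_force'].round(1),o['grip_width'])
E
python3 - <<'E'
from h import *
import cv2
to(.5297,.0562,.0513,-.2025)
cv2.imwrite('pics/s2.png',robot.read_camera('side')[100:360,160:440,::-1].repeat(2,0).repeat(2,1))
E
```

```text
4.5 [0.53   0.058  0.0522] yaw -0.2001 jog [0.  1.8 0.9] az 0.0024 f [-0.9  0.2  0.4] 0.07003018330774523
```

View pics/s2.png

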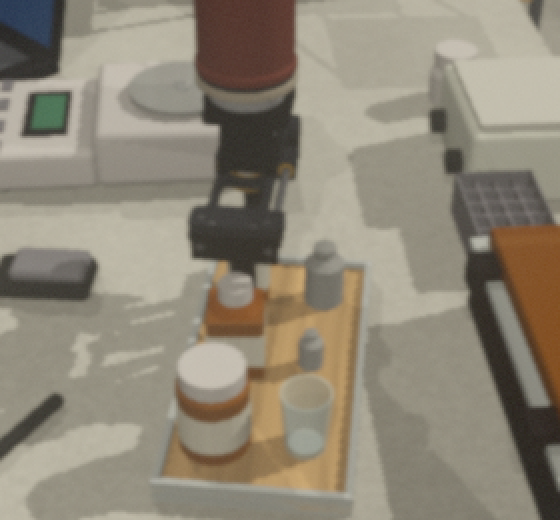

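The gripper is around the narrow bottle (behind the square one in view), clear of the neighbours. I correct by 2 mm, then grip and lift.

>>> jog_arm(series=[[0,2,1,0,0,0,70],[0,2,1,0,0,0,70],[0,2,1,0,0,0,30],[0,2,1,0,0,0,30],[0,2,1,0,0,0,30],[0,2,1,0,0,0,30],[0,2,1,0,0,0,30],[0,2,1,0,0,0,30],[0,2,1,0,0,0,30]])

```text
time: 5.5
tcp_pos: [0.5292, 0.056, 0.0506]
ee_rot: [-3.126, 0.314, -0.0]
ft_force: [0.8, 1.6, 0.8]
grip_width: 0.0389
finger_force: 30.0
```

```bash
python3 - <<'E'
from h import *
to(.579,-.366,.18)
E
```

```text
5.5 [0.5292 0.056  0.0506] yaw -0.2001 jog [ 132.6  403.6 -129.5] az 0 f [0.8 1.6 0.8] 0.03893393226325223
```

>>> jog_arm(series=[[0,0,-20,0,0,0,30],[0,0,-60,0,0,0,30],[0,0,-100,0,0,0,30],[0,0,-140,0,0,0,30],[5,15,-150,0,0,0,30],[18,55,-150,0,0,0,30],[31,95,-150,0,0,0,30],[44,135,-150,0,0,0,30],[57,175,-150,0,0,0,30],[71,215,-150,0,0,0,30],[84,255,-150,0,0,0,30],[97,295,-150,0,0,0,30],[110,335,-150,0,0,0,30],[123,375,-150,0,0,0,30],[130,395,-140,0,0,0,30],[133,404,-120,0,0,0,30],[133,404,-90,0,0,0,30],[133,404,-70,0,0,0,30],[133,404,-70,0,0,0,30]])

```text
time: 7.4
tcp_pos: [0.577, -0.3656, 0.1165]
ee_rot: [-3.123, 0.314, 0.01]
ft_force: [-0.3, 0.4, -0.4]
grip_width: 0.0391
finger_force: 30.0
```

```bash
python3 - <<'E'
from h import *
import cv2
to(.579,-.366,.0413)
print(robot.calibration('wrist'))
a=robot.read_camera('wrist')[:,:,::-1];b=robot.read_camera('scene')[130:370,80:400,::-1]
cv2.imwrite('pics/ab3.png',np.hstack([cv2.resize(a,(480,360)),cv2.resize(b,(480,360))])[:, :][:, 160:])
cv2.imwrite('pics/a3.png',a)
E
```

```text
7.4 [ 0.577  -0.3656  0.1165] yaw -0.2003 jog [ 2.5  0.1 75.1] az 0 f [-0.3  0.4 -0.4] 0.03905839122581158
{'fx': 390.83882629810023, 'fy': 390.83882629810023, 'cx': 318.5753958497324, 'cy': 232.61459002750064, 'origin': array([ 0.64374097, -0.38080001,  0.2773111 ]), 'orientation': array([-0.18406888,  0.22958644, -1.76046043])}
```

View pics/ab3.png

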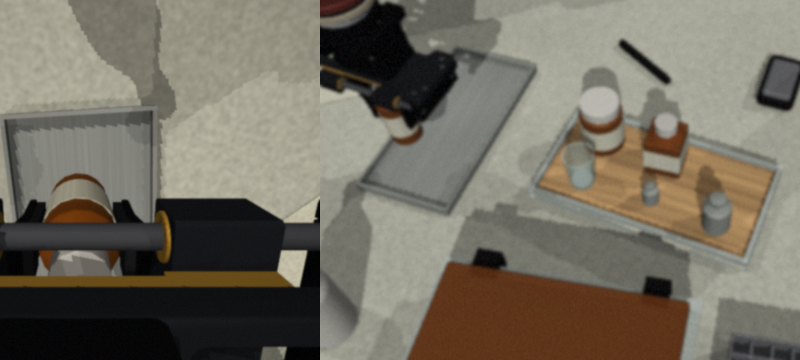

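The wrist view shows the narrow bottle over the tray. The tray's far corners are at about (220,156) and (417,144) in full pixels.

```bash
python3 - <<'E'
from h import *
a=atz('wrist',(220,156),.014);b=atz('wrist',(417,144),.014);print(a,b,np.linalg.norm(a-b))
e=(a-b)/np.linalg.norm(a-b);ex=np.array([e[1],-e[0],0]);c=(a+b)/2-ex*.14
print('yaw',np.arctan2(ex[1],ex[0]),'center',c,[c+ex*s for s in(-.085,.085)])
E
```

```text
[ 0.64303585 -0.31284032  0.014     ] [ 0.62439681 -0.44400965  0.014     ] 0.13248700140132277
yaw -0.14115405172029696 center [ 0.49510873 -0.35872898  0.014     ] [array([ 0.41095411, -0.34677068,  0.014     ]), array([ 0.57926334, -0.37068727,  0.014     ])]
```

>>> jog_arm(series=[[3,5,20,0,0,0,30],[3,5,40,0,0,0,30],[3,5,55,0,0,0,30],[3,5,65,0,0,0,30],[3,5,70,0,0,0,30],[3,5,73,0,0,0,30],[3,5,74,0,0,0,30],[3,5,74,0,0,0,30],[3,5,74,0,0,0,30]])

```text
time: 8.4
tcp_pos: [0.5815, -0.3722, 0.0472]
ee_rot: [3.126, -0.314, 0.001]
ft_force: [0.6, 0.3, -1.4]
grip_width: 0.0392
finger_force: 30.0
```

>>> jog_arm(series=[[0,0,2,0,0,0,30],[0,0,4,0,0,0,30],[0,0,6,0,0,0,30],[0,0,6,0,0,0,30],[0,0,6,0,0,0,30]])

```text
time: 8.9
tcp_pos: [0.5811, -0.372, 0.0404]
ee_rot: [-3.126, 0.314, 0.0]
ft_force: [0.9, 0.3, -2.3]
grip_width: 0.0393
finger_force: 30.0
```

>>> jog_arm(series=[[0,0,6,0,0,0,62],[0,0,6,0,0,0,62],[0,0,6,0,0,0,62],[0,0,-30,0,0,0,62],[0,0,-80,0,0,0,62],[0,0,-130,0,0,0,70],[0,0,-160,0,0,0,70],[-20,-50,-160,0,0,-0.113,70],[-41,-98,-160,0,0,-0.113,70],[-61,-146,-160,0,0,-0.113,70],[-81,-194,-160,0,0,-0.113,70],[-101,-242,-160,0,0,-0.113,70],[-121,-290,-160,0,0,-0.113,70],[-133,-319,-160,0,0,-0.113,70],[-133,-319,-120,0,0,-0.113,70],[-133,-319,-120,0,0,-0.113,70],[-133,-319,-120,0,0,-0.113,70]])

```text
time: 10.6
tcp_pos: [0.5139, -0.0339, 0.1608]
ee_rot: [3.138, -0.138, -0.002]
ft_force: [0.9, -0.1, 0.1]
grip_width: 0.0703
finger_force: 0.0
```

View pics/s4.png

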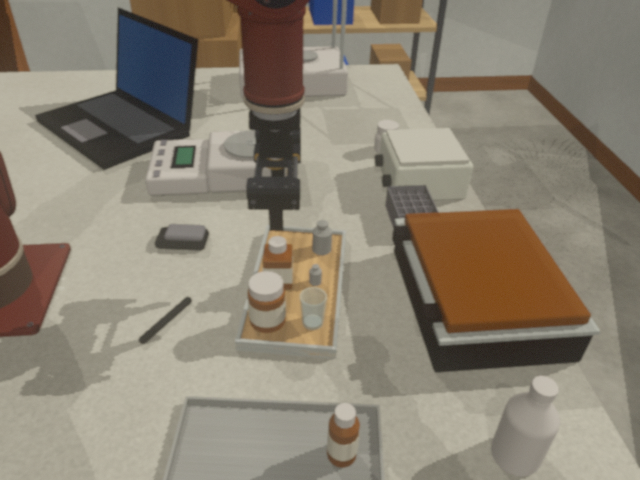

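The narrow bottle stands in the tray at (343,435), and the gripper is over the square one. I descend and grip.

>>> jog_arm(series=[[0,-1,20,0,0,0,70],[0,-1,45,0,0,0,70],[0,-1,70,0,0,0,70],[0,-1,90,0,0,0,70],[0,-1,105,0,0,0,70],[0,-1,110,0,0,0,70],[0,-1,110,0,0,0,70],[0,-1,110,0,0,0,70],[0,-1,110,0,0,0,70]])

```text
time: 11.55
tcp_pos: [0.5152, -0.0321, 0.0516]
ee_rot: [3.138, -0.137, 0.003]
ft_force: [0.1, -0.4, 0.4]
grip_width: 0.0697
finger_force: 0.0
```

>>> jog_arm(series=[[0,0,0,0,0,0,40],[0,0,0,0,0,0,40],[0,0,0,0,0,0,40],[0,0,0,0,0,0,40],[0,0,0,0,0,0,40],[0,0,0,0,0,0,40],[0,0,0,0,0,0,40]])

```text
time: 12.25
tcp_pos: [0.5144, -0.032, 0.0507]
ee_rot: [3.139, -0.137, 0.0]
ft_force: [-1.4, -0.8, 3.3]
grip_width: 0.05
finger_force: 30.0
```

```bash
python3 - <<'E'
from h import *
to(.495,-.359,.18)
E
```

```text
12.2 [ 0.5144 -0.032   0.0507] yaw -0.0872 jog [   9.2  327.5 -129.2] az 0 f [-1.4 -0.8  3.3] 0.05000581240521694
```

>>> jog_arm(series=[[0,0,-20,0,0,0,40],[0,0,-60,0,0,0,40],[0,0,-100,0,0,0,40],[0,0,-140,0,0,0,40],[0,15,-150,0,0,0,40],[1,55,-150,0,0,0,40],[2,95,-150,0,0,0,40],[3,135,-150,0,0,0,40],[5,175,-150,0,0,0,40],[6,215,-150,0,0,0,40],[7,255,-150,0,0,0,40],[8,290,-150,0,0,0,40],[9,315,-145,0,0,0,40],[9,327,-120,0,0,0,40],[9,327,-90,0,0,0,40],[9,327,-60,0,0,0,40],[9,327,-40,0,0,0,40],[9,327,-30,0,0,0,40],[9,327,-30,0,0,0,40],[9,327,-30,0,0,0,40]])

```text
time: 14.25
tcp_pos: [0.4953, -0.3587, 0.0813]
ee_rot: [3.138, -0.137, 0.001]
ft_force: [0.2, -0.3, -1.6]
grip_width: 0.0496
finger_force: 30.0
```

>>> jog_arm(series=[[0,0,15,0,0,0,40],[0,0,28,0,0,0,40],[0,0,34,0,0,0,40],[0,0,38,0,0,0,40],[0,0,40,0,0,0,40],[0,0,40,0,0,0,40],[0,0,40,0,0,0,40]])

```text
time: 14.95
tcp_pos: [0.4951, -0.3586, 0.0409]
ee_rot: [3.138, -0.137, 0.001]
ft_force: [-0.9, -0.3, -2.7]
grip_width: 0.0495
finger_force: 30.0
```

>>> jog_arm(series=[[0,0,0,0,0,0,72],[0,0,0,0,0,0,72],[0,0,0,0,0,0,72],[0,0,-30,0,0,0,72],[0,0,-80,0,0,0,72],[0,0,-130,0,0,0,87],[0,0,-150,0,0,0,87],[-5,-50,-150,0,0,0.115,87],[-10,-98,-150,0,0,0.115,87],[-15,-146,-150,0,0,0.115,87],[-20,-194,-150,0,0,0.115,87],[-23,-230,-150,0,0,0.115,87],[-23,-230,-120,0,0,0.115,87],[-23,-230,-120,0,0,0.115,87],[-23,-230,-120,0,0,0.115,87],[-23,-230,-120,0,0,0.115,87]])

```text
time: 16.55
tcp_pos: [0.4924, -0.1285, 0.1616]
ee_rot: [3.125, -0.32, 0.001]
ft_force: [0.4, -0.7, -0.3]
grip_width: 0.0874
finger_force: 0.0
```

```bash
python3 - <<'E'
from h import *
import cv2
to(.4923,-.1269,.0463,-.2025)
robot.read_camera('scene');print(robot.search_frame('scene','square_center'),robot.search_frame('scene','narrow_center'))
E
```

```text
16.6 [ 0.4924 -0.1285  0.1616] yaw -0.204 jog [ -0.5  -1.5 115.3] az -0.0015 f [ 0.4 -0.7 -0.3] 0.08738460503692962
[{'at': [164.0, 200.6], 'confidence': 0.61}] [{'at': [140.9, 230.6], 'confidence': 0.89}, {'at': [300.5, 259.3], 'confidence': 0.53}]
```

>>> jog_arm(series=[[0,-1,20,0,0,0,87],[0,-1,45,0,0,0,87],[0,-1,70,0,0,0,87],[0,-1,90,0,0,0,87],[0,-1,105,0,0,0,87],[0,-1,115,0,0,0,87],[0,-1,115,0,0,0,87],[0,-1,115,0,0,0,87],[0,-1,115,0,0,0,87]])

```text
time: 17.6
tcp_pos: [0.4929, -0.1266, 0.0465]
ee_rot: [3.125, -0.317, 0.002]
ft_force: [0.2, -0.6, 0.3]
grip_width: 0.0868
finger_force: 0.0
```

>>> jog_arm(series=[[0,0,0,0,0,0,50],[0,0,0,0,0,0,50],[0,0,0,0,0,0,50],[0,0,0,0,0,0,50],[0,0,0,0,0,0,50],[0,0,0,0,0,0,50],[0,0,0,0,0,0,50]])

```text
time: 18.3
tcp_pos: [0.4922, -0.1265, 0.0457]
ee_rot: [3.125, -0.317, 0.0]
ft_force: [-0.7, -1.4, 2.4]
grip_width: 0.0593
finger_force: 30.0
```

```bash
python3 - <<'E'
from h import *
to(.411,-.347,.18)
E
```

```text
18.3 [ 0.4922 -0.1265  0.0457] yaw -0.2023 jog [ -35.2  232.3 -134.3] az 0 f [-0.7 -1.4  2.4] 0.05930965803495967
```

>>> jog_arm(series=[[0,0,-20,0,0,0,50],[0,0,-60,0,0,0,50],[0,0,-100,0,0,0,50],[0,0,-140,0,0,0,50],[-2,15,-150,0,0,0,50],[-8,55,-150,0,0,0,50],[-14,95,-150,0,0,0,50],[-20,135,-150,0,0,0,50],[-26,175,-150,0,0,0,50],[-32,210,-150,0,0,0,50],[-35,232,-140,0,0,0,50],[-35,232,-120,0,0,0,50],[-35,232,-90,0,0,0,50],[-35,232,-60,0,0,0,50],[-35,232,-40,0,0,0,50],[-35,232,-30,0,0,0,50],[-35,232,-30,0,0,0,50],[-35,232,-30,0,0,0,50],[-35,232,-30,0,0,0,50]])

```text
time: 20.2
tcp_pos: [0.412, -0.3472, 0.0768]
ee_rot: [3.124, -0.317, 0.003]
ft_force: [0.5, 0.3, -2.4]
grip_width: 0.0594
finger_force: 30.0
```

>>> jog_arm(series=[[0,0,15,0,0,0,50],[0,0,28,0,0,0,50],[0,0,34,0,0,0,50],[0,0,38,0,0,0,50],[0,0,40,0,0,0,50],[0,0,40,0,0,0,50],[0,0,40,0,0,0,50]])

```text
time: 20.9
tcp_pos: [0.4115, -0.3468, 0.0359]
ee_rot: [3.125, -0.317, 0.001]
ft_force: [0.6, -0.5, -2.6]
grip_width: 0.0591
finger_force: 30.0
```

>>> jog_arm(series=[[0,0,0,0,0,0,80],[0,0,0,0,0,0,80],[0,0,0,0,0,0,80],[0,0,-30,0,0,0,80],[0,0,-80,0,0,0,80],[0,0,-130,0,0,0,70],[0,0,-160,0,0,0,70],[12,-48,-165,0,0,0,70],[24,-96,-165,0,0,0,70],[36,-144,-165,0,0,0,70],[48,-192,-165,0,0,0,70],[59,-240,-165,0,0,0,70],[71,-288,-165,0,0,0,70],[83,-336,-165,0,0,0,70],[94,-384,-165,0,0,0,70],[104,-425,-165,0,0,0,70],[104,-425,-150,0,0,0,70],[104,-425,-150,0,0,0,70],[104,-425,-150,0,0,0,70],[104,-425,-150,0,0,0,70]])

```text
time: 22.9
tcp_pos: [0.5986, 0.0471, 0.1862]
ee_rot: [3.125, -0.321, 0.001]
ft_force: [-0.0, 0.6, -0.5]
grip_width: 0.0701
finger_force: 0.0
```

```bash
python3 - <<'E'
from h import *
import cv2
to(.599,.0487,.0263)
a=robot.read_camera('wrist')[:,:,::-1];b=robot.read_camera('scene')[130:370,80:400,::-1]
cv2.imwrite('pics/ab5.png',np.hstack([cv2.resize(a,(400,300)),cv2.resize(b,(400,300))]))
for d in robot.search_frame('wrist','weight_center'): print(d,atz('wrist',d['at'],.0475))
E
```

```text
22.9 [0.5986 0.0471 0.1862] yaw -0.2046 jog [ -0.   -1.8 159.9] az 0 f [-0.   0.6 -0.5] 0.07007935441709087
{'at': [315.4, 218.0], 'confidence': 0.66} [0.60133596 0.04849118 0.0475    ]
```

View pics/ab5.png

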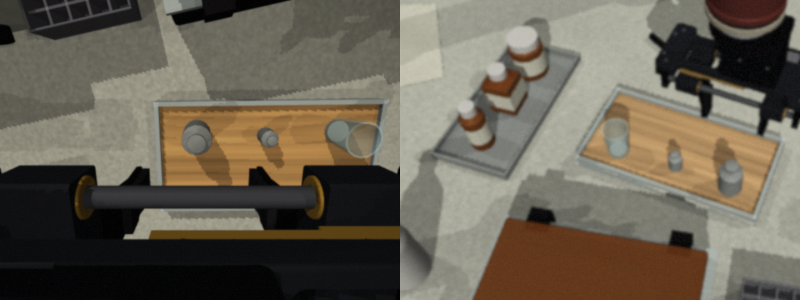

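All three bottles stand upright in the tray, and the weight is confirmed at (315,218) in the wrist view. I descend and grip.

>>> jog_arm(series=[[0,-1,30,0,0,0,60],[0,-1,70,0,0,0,60],[0,-1,100,0,0,0,60],[0,-1,125,0,0,0,60],[0,-1,145,0,0,0,60],[0,-1,159,0,0,0,60],[0,-1,159,0,0,0,60],[0,-1,159,0,0,0,60],[0,-1,159,0,0,0,60]])

```text
time: 23.95
tcp_pos: [0.5997, 0.0499, 0.028]
ee_rot: [-3.125, 0.317, -0.003]
ft_force: [-0.1, 0.2, 0.3]
grip_width: 0.06
finger_force: 0.0
```

>>> jog_arm(series=[[0,0,0,0,0,0,25],[0,0,0,0,0,0,25],[0,0,0,0,0,0,25],[0,0,0,0,0,0,25],[0,0,0,0,0,0,25],[0,0,0,0,0,0,25],[0,0,0,0,0,0,25]])

```text
time: 24.65
tcp_pos: [0.5989, 0.0499, 0.0268]
ee_rot: [-3.125, 0.317, -0.0]
ft_force: [-1.1, 1.0, 3.2]
grip_width: 0.037
finger_force: 30.0
```

```bash
python3 - <<'E'
from h import *
import cv2
to(.473,.36,.2)
# precise pan centre by ellipse in scene
im=robot.read_camera('scene');c=im[180:290,460:570,::-1]
cv2.imwrite('pics/pan.png',np.hstack([cv2.resize(c,(400,400),interpolation=2),cv2.resize(robot.read_camera('side')[110:180,200:310,::-1],(400,400*70//110)).__class__(0) if 0 else cv2.resize(robot.read_camera('side')[110:190,200:310,::-1],(400,400),interpolation=2)]))
E
```

```text
24.6 [0.5989 0.0499 0.0268] yaw -0.2022 jog [-185.5 -278.5 -173.2] az 0 f [-1.1  1.   3.2] 0.03698544819717307
```

View pics/pan.png

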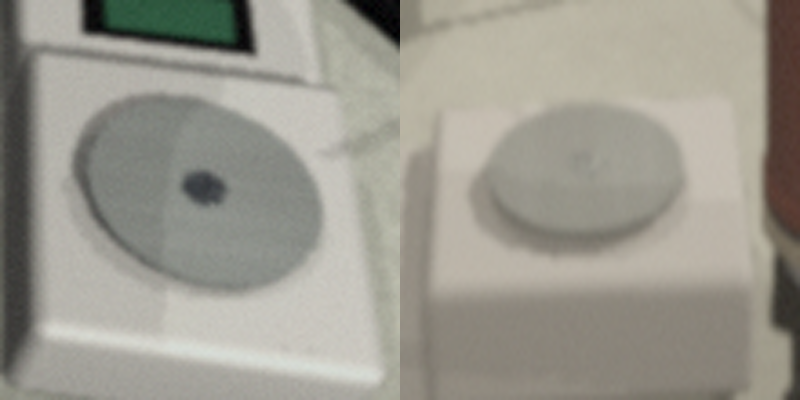

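The pan's centre mark is at scene (516.1,231.4) and side (250.3,142.4).

```bash
python3 - <<'E'
from h import *
print(atz('scene',(516.1,231.4),.08),atz('side',(250.3,142.4),.08))
to(.472,.365,.2)
E
```

```text
[0.47158933 0.36838976 0.08      ] [0.47077748 0.36685724 0.08      ]
24.8 [0.5989 0.0499 0.0268] yaw -0.2022 jog [-187.5 -283.3 -173.2] az 0 f [-0.4  0.9  5.5] 0.03718683998150599
```

>>> jog_arm(series=[[0,0,-15,0,0,0,25],[0,0,-45,0,0,0,25],[0,0,-80,0,0,0,25],[0,0,-115,0,0,0,25],[0,0,-150,0,0,0,25],[0,0,-160,0,0,0,25],[-15,-22,-160,0,0,0,25],[-33,-50,-160,0,0,0,25],[-56,-85,-160,0,0,0,25],[-79,-120,-160,0,0,0,25],[-102,-155,-160,0,0,0,25],[-125,-190,-160,0,0,0,25],[-149,-225,-160,0,0,0,25],[-169,-256,-160,0,0,0,25],[-182,-276,-160,0,0,0,25],[-189,-286,-150,0,0,0,25],[-189,-286,-135,0,0,0,25],[-189,-286,-125,0,0,0,25],[-189,-286,-125,0,0,0,25],[-189,-286,-125,0,0,0,25]])

```text
time: 26.75
tcp_pos: [0.4715, 0.3666, 0.151]
ee_rot: [3.124, -0.32, -0.001]
ft_force: [1.3, -0.3, -4.6]
grip_width: 0.037
finger_force: 30.0
```

```bash
python3 - <<'E'
from h import *
import cv2
to(.4712,.3676,.0918)
a=robot.read_camera('wrist')[:,:,::-1]
c=robot.read_camera('scene')[150:300,440:590,::-1]
cv2.imwrite('pics/p6.png',np.hstack([a[:320],cv2.resize(c,(320,320))])[:, 160:])
E
```

```text
26.8 [0.4715 0.3666 0.151 ] yaw -0.204 jog [-0.5 -1.  59.2] az 0 f [ 1.3 -0.3 -4.6] 0.03699141223898622
```

View pics/p6.png

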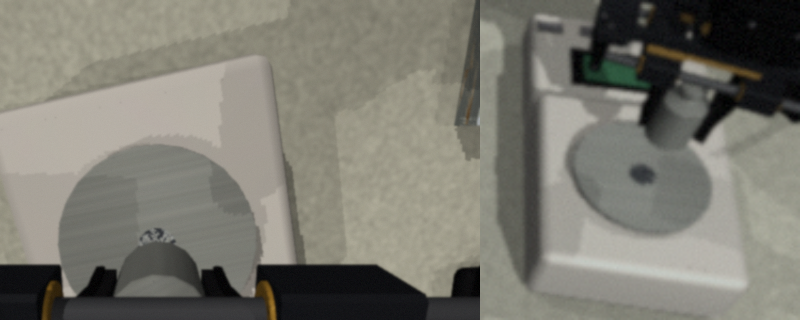

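The held weight is centred left-right over the pan mark, at about (317,240) in the full wrist picture. I lower it slowly.

>>> jog_arm(series=[[0,0,15,0,0,0,25],[0,0,30,0,0,0,25],[0,0,42,0,0,0,25],[0,0,50,0,0,0,25],[0,0,54,0,0,0,25],[0,0,56,0,0,0,25],[0,0,57,0,0,0,25],[0,0,58,0,0,0,25],[0,0,58,0,0,0,25],[0,0,58,0,0,0,25]])

```text
time: 27.85
tcp_pos: [0.4712, 0.368, 0.0939]
ee_rot: [-3.125, 0.317, -0.001]
ft_force: [0.9, -0.0, -5.1]
grip_width: 0.037
finger_force: 30.0
```

>>> jog_arm(series=[[0,0,0.5,0,0,0,25],[0,0,1,0,0,0,25],[0,0,1.5,0,0,0,25],[0,0,1.5,0,0,0,25],[0,0,1.5,0,0,0,25]])

```text
time: 28.35
tcp_pos: [0.471, 0.3679, 0.0921]
ee_rot: [3.126, -0.317, -0.0]
ft_force: [-0.5, 0.0, -4.7]
grip_width: 0.0373
finger_force: 30.0
```

>>> jog_arm(series=[[0,0,0.3,0,0,0,25],[0,0,0.6,0,0,0,25],[0,0,0.6,0,0,0,25],[0,0,0.6,0,0,0,25]])

```text
time: 28.75
tcp_pos: [0.4711, 0.368, 0.0919]
ee_rot: [-3.125, 0.317, -0.0]
ft_force: [-1.0, -2.6, 1.2]
grip_width: 0.0371
finger_force: 30.0
```

Contact: the load has gone onto the pan (force −4.7 to +1.2 N). I release and rise, then head to the tray.

>>> jog_arm(series=[[0,0,0.6,0,0,0,50],[0,0,0.6,0,0,0,55],[0,0,0.6,0,0,0,55],[0,0,0.6,0,0,0,55],[0,0,-20,0,0,0,55],[0,0,-60,0,0,0,55],[0,0,-100,0,0,0,80],[0,0,-120,0,0,0,80],[25,42,-120,0,0,0,80],[50,84,-120,0,0,0,80],[75,126,-120,0,0,0,80],[95,168,-120,0,0,0,80],[110,210,-120,0,0,0,80],[120,255,-120,0,0,0,80],[125,300,-120,0,0,0,80],[125,345,-120,0,0,0,80],[125,390,-120,0,0,0,80],[125,435,-120,0,0,0,80],[125,435,-120,0,0,0,80],[125,435,-120,0,0,0,80]])

```text
time: 30.75
tcp_pos: [0.506, -0.0842, 0.2116]
ee_rot: [-3.125, 0.321, -0.001]
ft_force: [-0.9, 0.9, 0.2]
grip_width: 0.08
finger_force: 0.0
```

```bash
python3 - <<'E'
from h import *
import cv2
to(.4115,-.3468,.0359,-.2023)
a=robot.read_camera('scene')[:,:,::-1]
cv2.imwrite('pics/p7.png',a)
E
```

```text
30.8 [ 0.506  -0.0842  0.2116] yaw -0.2047 jog [-39.3 276.4 175.6] az -0.0024 f [-0.9  0.9  0.2] 0.08003647970391427
```

View pics/p7.png

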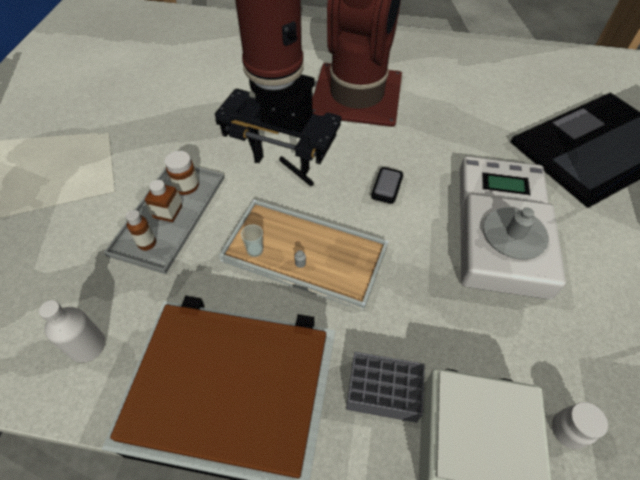

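The weight stands upright mid-pan at (519,227), and the three bottles are upright in the tray. Next I fetch the wide bottle.

>>> jog_arm(series=[[-6,45,0,0,0,0,80],[-13,90,0,0,0,0,80],[-19,135,0,0,0,0,80],[-26,180,0,0,0,0,80],[-33,230,0,0,0,0,80],[-39,276,0,0,0,0,80],[-39,276,30,0,0,0,80],[-39,276,60,0,0,0,80],[-39,276,60,0,0,0,80],[-39,276,60,0,0,0,80]])

```text
time: 31.8
tcp_pos: [0.4134, -0.3446, 0.1518]
ee_rot: [-3.125, 0.313, 0.001]
ft_force: [0.5, 0.6, 0.9]
grip_width: 0.0802
finger_force: 0.0
```

```bash
python3 - <<'E'
from h import *
to(.4115,-.3468,.0359,-.2023)
E
```

```text
31.8 [ 0.4134 -0.3446  0.1518] yaw -0.1999 jog [ -1.4   2.6 115.9] az 0.0024 f [0.5 0.6 0.9] 0.08021958260223762
```

>>> jog_arm(series=[[-1,2,30,0,0,0,80],[-1,2,60,0,0,0,80],[-1,2,85,0,0,0,80],[-1,2,100,0,0,0,80],[-1,2,112,0,0,0,80],[-1,2,116,0,0,0,80],[-1,2,116,0,0,0,80],[-1,2,116,0,0,0,80],[-1,2,116,0,0,0,80],[-1,2,116,0,0,0,80]])

```text
time: 32.8
tcp_pos: [0.4115, -0.3479, 0.0361]
ee_rot: [3.125, -0.317, 0.002]
ft_force: [0.2, 0.3, -1.0]
grip_width: 0.08
finger_force: 0.0
```

```bash
python3 - <<'E'
from h import *
to(.4115,-.3468,.0359,-.2023)
E
```

```text
32.8 [ 0.4115 -0.3479  0.0361] yaw -0.2023 jog [-0.2 -1.1  0.2] az 0.0 f [ 0.2  0.3 -1. ] 0.0799653848226342
```

>>> jog_arm(series=[[0,-1,0,0,0,0,80],[0,-1,0,0,0,0,50],[0,-1,0,0,0,0,50],[0,-1,0,0,0,0,50],[0,-1,0,0,0,0,50],[0,-1,0,0,0,0,50],[0,-1,0,0,0,0,50],[0,-1,0,0,0,0,50]])

```text
time: 33.6
tcp_pos: [0.4112, -0.3467, 0.0354]
ee_rot: [-3.125, 0.317, 0.0]
ft_force: [-1.0, -0.6, -0.0]
grip_width: 0.0595
finger_force: 30.0
```

>>> jog_arm(series=[[0,0,-20,0,0,0,50],[0,0,-60,0,0,0,50],[0,0,-100,0,0,0,50],[0,0,-140,0,0,0,50],[2,-15,-150,0,0,0,50],[8,-55,-150,0,0,0,50],[14,-95,-150,0,0,0,50],[20,-135,-150,0,0,0,50],[26,-175,-150,0,0,0,50],[32,-210,-150,0,0,0,50],[35,-225,-140,0,0,0,50],[35,-232,-120,0,0,0,50],[35,-232,-90,0,0,0,50],[35,-232,-65,0,0,0,50],[35,-232,-50,0,0,0,50],[35,-232,-50,0,0,0,50],[35,-232,-50,0,0,0,50],[35,-232,-50,0,0,0,50],[35,-232,-50,0,0,0,50]])

```text
time: 35.5
tcp_pos: [0.4929, -0.1265, 0.0865]
ee_rot: [3.125, -0.317, 0.003]
ft_force: [0.9, 1.0, -2.2]
grip_width: 0.0591
finger_force: 30.0
```

```bash
python3 - <<'E'
from h import *
to(.4922,-.1265,.0457,-.2023)
E
```

```text
35.5 [ 0.4929 -0.1265  0.0865] yaw -0.2023 jog [-0.7  0.1 40.8] az 0.0 f [ 0.9  1.  -2.2] 0.05914057875214634
```

>>> jog_arm(series=[[0,0,15,0,0,0,50],[0,0,28,0,0,0,50],[0,0,34,0,0,0,50],[0,0,37,0,0,0,50],[0,0,39,0,0,0,50],[0,0,40,0,0,0,50],[0,0,40,0,0,0,50],[0,0,40,0,0,0,50],[0,0,40,0,0,0,50]])

```text
time: 36.4
tcp_pos: [0.4923, -0.1264, 0.0464]
ee_rot: [3.125, -0.317, 0.0]
ft_force: [-4.6, 0.2, 5.5]
grip_width: 0.0595
finger_force: 30.0
```

>>> jog_arm(series=[[0,0,0,0,0,0,80],[0,0,0,0,0,0,80],[0,0,0,0,0,0,80],[0,0,0,0,0,0,80],[0,0,-30,0,0,0,80],[0,0,-80,0,0,0,80],[0,0,-130,0,0,0,72],[0,0,-150,0,0,0,72],[10,45,-150,0,0,-0.115,72],[20,90,-150,0,0,-0.115,72],[30,138,-150,0,0,-0.115,72],[40,185,-150,0,0,-0.115,72],[49,227,-150,0,0,-0.115,72],[49,227,-120,0,0,-0.115,72],[49,227,-105,0,0,-0.115,72],[49,227,-105,0,0,-0.115,72],[49,227,-105,0,0,-0.115,72],[49,227,-105,0,0,-0.115,72]])

```text
time: 38.2
tcp_pos: [0.4956, -0.3579, 0.1518]
ee_rot: [3.138, -0.134, 0.003]
ft_force: [0.2, -0.4, -0.2]
grip_width: 0.0719
finger_force: 0.0
```

```bash
python3 - <<'E'
from h import *
to(.4951,-.3586,.0409,-.0872)
E
```

```text
38.2 [ 0.4956 -0.3579  0.1518] yaw -0.0856 jog [ -0.6   0.7 110.9] az 0.0016 f [ 0.2 -0.4 -0.2] 0.07194566643672508
```

>>> jog_arm(series=[[0,0,30,0,0,0.001,72],[0,0,60,0,0,0.001,72],[0,0,85,0,0,0.001,72],[0,0,100,0,0,0.001,72],[0,0,108,0,0,0.001,72],[0,0,110,0,0,0.001,72],[0,0,110,0,0,0.001,72],[0,0,110,0,0,0.001,72],[0,0,110,0,0,0.001,72],[0,0,110,0,0,0.001,72]])

```text
time: 39.2
tcp_pos: [0.4949, -0.3588, 0.0411]
ee_rot: [3.138, -0.139, 0.001]
ft_force: [0.6, -0.4, 0.2]
grip_width: 0.072
finger_force: 0.0
```

```bash
python3 - <<'E'
from h import *
to(.4951,-.3586,.0409,-.0872)
E
```

```text
39.2 [ 0.4949 -0.3588  0.0411] yaw -0.0883 jog [ 0.2 -0.2  0.2] az -0.0011 f [ 0.6 -0.4  0.2] 0.07202144784018759
```

>>> jog_arm(series=[[0,0,0,0,0,0,40],[0,0,0,0,0,0,40],[0,0,0,0,0,0,40],[0,0,0,0,0,0,40],[0,0,0,0,0,0,40],[0,0,0,0,0,0,40],[0,0,0,0,0,0,40]])

```text
time: 39.9
tcp_pos: [0.4945, -0.3586, 0.0404]
ee_rot: [-3.138, 0.139, 0.0]
ft_force: [0.4, -0.9, 0.2]
grip_width: 0.05
finger_force: 30.0
```

>>> jog_arm(series=[[0,0,-20,0,0,0,40],[0,0,-60,0,0,0,40],[0,0,-100,0,0,0,40],[0,0,-140,0,0,0,40],[0,-15,-150,0,0,0,40],[-1,-55,-150,0,0,0,40],[-2,-95,-150,0,0,0,40],[-3,-135,-150,0,0,0,40],[-5,-175,-150,0,0,0,40],[-6,-215,-150,0,0,0,40],[-7,-255,-150,0,0,0,40],[-8,-290,-150,0,0,0,40],[-9,-315,-145,0,0,0,40],[-9,-327,-120,0,0,0,40],[-9,-327,-90,0,0,0,40],[-9,-327,-65,0,0,0,40],[-9,-327,-50,0,0,0,40],[-9,-327,-50,0,0,0,40],[-9,-327,-50,0,0,0,40],[-9,-327,-50,0,0,0,40]])

```text
time: 41.9
tcp_pos: [0.515, -0.0319, 0.0914]
ee_rot: [-3.138, 0.138, -0.002]
ft_force: [0.1, -0.4, -2.1]
grip_width: 0.0499
finger_force: 30.0
```

```bash
python3 - <<'E'
from h import *
to(.5144,-.0320,.0507,-.0872)
E
```

```text
41.9 [ 0.515  -0.0319  0.0914] yaw -0.0881 jog [-0.6  0.1 40.7] az -0.0009 f [ 0.1 -0.4 -2.1] 0.04992125242248997
```

>>> jog_arm(series=[[-0.5,0,15,0,0,0,40],[-0.5,0,28,0,0,0,40],[-0.5,0,34,0,0,0,40],[-0.5,0,37,0,0,0,40],[-0.5,0,39,0,0,0,40],[-0.5,0,40,0,0,0,40],[-0.5,0,40,0,0,0,40],[-0.5,0,40,0,0,0,40],[-0.5,0,40,0,0,0,40]])

```text
time: 42.8
tcp_pos: [0.5143, -0.032, 0.0514]
ee_rot: [3.139, -0.139, 0.001]
ft_force: [-3.4, 1.4, 6.1]
grip_width: 0.0498
finger_force: 30.0
```

>>> jog_arm(series=[[0,0,0,0,0,0,68],[0,0,0,0,0,0,68],[0,0,0,0,0,0,68],[0,0,0,0,0,0,68],[0,0,-30,0,0,0,68],[0,0,-80,0,0,0,68],[0,0,-130,0,0,0,62],[0,0,-150,0,0,0,62],[13,46,-150,0,0,0.113,62],[26,92,-150,0,0,0.113,62],[40,138,-150,0,0,0.113,62],[53,184,-150,0,0,0.113,62],[67,230,-150,0,0,0.113,62],[80,278,-150,0,0,0.113,62],[96,333,-150,0,0,0.113,62],[96,333,-120,0,0,0.113,62],[96,333,-100,0,0,0.113,62],[96,333,-100,0,0,0.113,62],[96,333,-100,0,0,0.113,62],[96,333,-100,0,0,0.113,62]])

```text
time: 44.8
tcp_pos: [0.5811, -0.3721, 0.1522]
ee_rot: [3.125, -0.314, 0.003]
ft_force: [-0.2, -1.0, -0.0]
grip_width: 0.0623
finger_force: 0.0
```

```bash
python3 - <<'E'
from h import *
to(.5811,-.3720,.0404,-.2001)
E
```

```text
44.8 [ 0.5811 -0.3721  0.1522] yaw -0.2005 jog [ -0.2  -0.2 111.8] az -0.0004 f [-0.2 -1.  -0. ] 0.0622979772176938
```

>>> jog_arm(series=[[0,0,30,0,0,0,62],[0,0,60,0,0,0,62],[0,0,85,0,0,0,62],[0,0,100,0,0,0,62],[0,0,108,0,0,0,62],[0,0,111,0,0,0,62],[0,0,111,0,0,0,62],[0,0,111,0,0,0,62],[0,0,111,0,0,0,62],[0,0,111,0,0,0,62]])

```text
time: 45.8
tcp_pos: [0.5805, -0.3724, 0.0402]
ee_rot: [3.125, -0.316, 0.001]
ft_force: [-0.2, -0.8, -0.8]
grip_width: 0.0621
finger_force: 0.0
```

>>> jog_arm(series=[[0,0,0,0,0,0,62],[0,0,0,0,0,0,30],[0,0,0,0,0,0,30],[0,0,0,0,0,0,30],[0,0,0,0,0,0,30],[0,0,0,0,0,0,30],[0,0,0,0,0,0,30],[0,0,0,0,0,0,30]])

```text
time: 46.6
tcp_pos: [0.5802, -0.3722, 0.0394]
ee_rot: [-3.126, 0.315, 0.0]
ft_force: [0.2, 0.5, 0.1]
grip_width: 0.0393
finger_force: 30.0
```

```bash
python3 - <<'E'
from h import *
to(.5811,-.3720,.0404,-.2001)
to(.5292,.0560,.0506,-.2001)
E
```

```text
46.6 [ 0.5802 -0.3722  0.0394] yaw -0.2012 jog [ 0.9 -0.4 -1. ] az -0.0011 f [0.2 0.5 0.1] 0.03929411861054245
46.6 [ 0.5802 -0.3722  0.0394] yaw -0.2012 jog [-135.5 -409.4  -11.2] az -0.0011 f [0.2 0.5 0.1] 0.03929411861054245
```

>>> jog_arm(series=[[0,0,-20,0,0,0,30],[0,0,-60,0,0,0,30],[0,0,-100,0,0,0,30],[0,0,-140,0,0,0,30],[-5,-15,-150,0,0,0,30],[-18,-55,-150,0,0,0,30],[-32,-95,-150,0,0,0,30],[-45,-135,-150,0,0,0,30],[-58,-175,-150,0,0,0,30],[-72,-215,-150,0,0,0,30],[-85,-255,-150,0,0,0,30],[-98,-295,-150,0,0,0,30],[-112,-335,-150,0,0,0,30],[-125,-375,-150,0,0,0,30],[-136,-409,-145,0,0,0,30],[-136,-409,-110,0,0,0,30],[-136,-409,-80,0,0,0,30],[-136,-409,-60,0,0,0,30],[-136,-409,-50,0,0,0,30],[-136,-409,-50,0,0,0,30]])

```text
time: 48.6
tcp_pos: [0.5274, 0.0557, 0.088]
ee_rot: [3.125, -0.315, -0.004]
ft_force: [0.6, -1.1, -0.7]
grip_width: 0.0392
finger_force: 30.0
```

>>> jog_arm(series=[[0,0,5,0,0,0,30],[0,0,10,0,0,0,30],[0,0,10,0,0,0,30],[0,0,10,0,0,0,30],[0,0,10,0,0,0,30]])

```text
time: 49.1
tcp_pos: [0.5289, 0.0558, 0.0799]
ee_rot: [-3.126, 0.316, -0.001]
ft_force: [-1.0, 1.1, -0.9]
grip_width: 0.0389
finger_force: 30.0
```

```bash
python3 - <<'E'
from h import *
to(.5283,.0562,.0496,-.2001)
E
```

```text
49.1 [0.5289 0.0558 0.0799] yaw -0.2013 jog [-0.7 -0.3 30.3] az -0.0012 f [-1.   1.1 -0.9] 0.03889043126039076
```

>>> jog_arm(series=[[-0.5,0,12,0,0,0,30],[-0.5,0,20,0,0,0,30],[-0.5,0,25,0,0,0,30],[-0.5,0,28,0,0,0,30],[-0.5,0,29,0,0,0,30],[-0.5,0,29.5,0,0,0,30],[-0.5,0,29.5,0,0,0,30],[-0.5,0,29.5,0,0,0,30]])

```text
time: 49.9
tcp_pos: [0.5283, 0.0558, 0.0503]
ee_rot: [-3.126, 0.316, -0.001]
ft_force: [-0.8, 0.3, 3.6]
grip_width: 0.0393
finger_force: 30.0
```

>>> jog_arm(series=[[0,0,0,0,0,0,65],[0,0,0,0,0,0,65],[0,0,0,0,0,0,65],[0,0,0,0,0,0,65],[0,0,-30,0,0,0,65],[0,0,-70,0,0,0,65],[0,0,-120,0,0,0,65],[0,0,-170,0,0,0,65],[0,0,-220,0,0,0,65],[0,0,-252,0,0,0,65],[37,40,-252,0,0,0,87],[37,84,-252,0,0,0,87],[37,84,-252,0,0,0,87],[37,84,-252,0,0,0,87],[37,84,-252,0,0,0,87],[37,84,-252,0,0,0,87]])

```text
time: 51.5
tcp_pos: [0.5477, -0.0324, 0.3019]
ee_rot: [-3.126, 0.312, 0.0]
ft_force: [0.6, 0.6, 0.2]
grip_width: 0.0868
finger_force: 0.0
```

```bash
python3 - <<'E'
from h import *
import cv2
to(.5477,-.0338,.3027)
k=robot.calibration('wrist');im=robot.read_camera('wrist')
c=cv2.resize(im[120:275,180:476,::-1],None,fx=2.7,fy=2.7,interpolation=cv2.INTER_CUBIC);cv2.imwrite('pics/w9.png',c)
# predicted pixels of original cap centres in this view (crop coords)
P=np.array([[.5297,.0562,.111],[.4923,-.1269,.099],[.5139,-.0328,.105]])
print((proj('wrist',P,k)-[180,120])*2.7)
E
```

```text
51.5 [ 0.5477 -0.0324  0.3019] yaw -0.1991 jog [ 0.3  1.3 -0.8] az 0 f [0.6 0.6 0.2] 0.08681781506320238
[[131.35486752 338.09470098]
 [660.12478132 329.72577248]
 [391.17826899 327.46836239]]
```

View pics/w9.png

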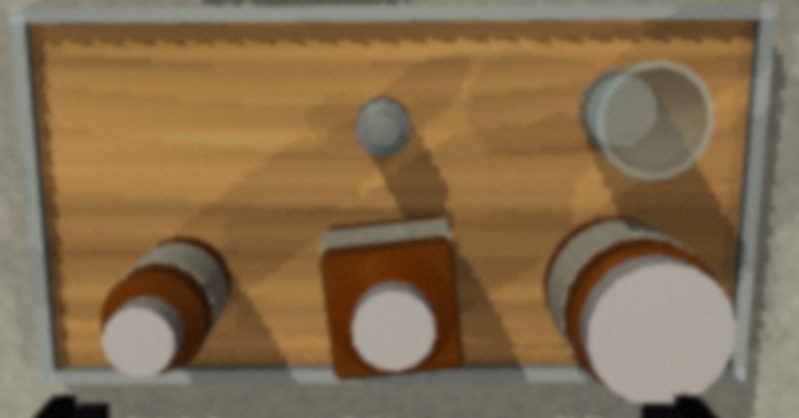

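All three bottles are back upright, within about 2 mm of their first spots relative to the board. The small weight and beaker have not moved, and the gripper is clear. I hand the job in.

```bash
python3 -c "
from station import robot
print(robot.sign_off())"
```

```text
the job is handed in; nothing more can be done
None
```

Job handed in at about 51.5 s: the larger weight stands upright mid-pan, the three bottles are back upright within about 2 mm of their first spots by the camera, and the small weight and beaker were not touched.

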